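# Stage the setting rings in order beside the bore gauge

## Robot

A 7-joint arm with a two-finger parallel gripper is mounted at the origin on the work surface. World frame = base frame: x ahead of the robot, y to its left, z up, the work surface at z = 0. Lengths are in m, angles in rad, forces in N, time in s.
With the tool pointing down it reaches from about 0.35 to 0.9 m from the base axis. Payload 7.2 kg.
Tool frame: the origin (TCP) lies at the very end of the fingers, on their centre line; the grasp point (between the pads) lies 19 mm behind it; z points along the fingers, y is the line along which they close (so a half turn about z gives the same grasp; the last joint's range is limited). The gripper opens to 88 mm and grips with 3 to 60 N. Pads are 20 mm wide; open, the fingers measure 115 mm over their backs; the gripper's body (75 mm by 178 mm) begins 61 mm behind the grasp point.
Start: joints at [1.275, 0.411, -0.013, 1.596, 0.006, 1.134, -0.082], TCP at [0.141, -0.609, 0.223] pointing down, gripper open.
Joint ranges: [-2.95, 2.95], [-0.29, 1.99], [-1.47, 1.44], [0.14, 2.54], [-1.03, 4.17], [0.13, 1.85], [-2.86, 2.86]. Speed limits (rad/s): [2.39, 2.39, 3.01, 3.01, 3.14, 3.14, 3.14].

## Interface

Orientations are given as a unit quaternion [w, x, y, z].
In Python, from station import ctrl gives the robot as it stands.
- The arm moves only by the tool move_arm, never from a script. Its argument "moves" is a list that holds one entry, the list of rows, each a list of 4 numbers: the shift along the tool's x, y, z each as a share of 0.15 m, from -1 to 1, then the turn about the tool's z as a share of pi/2 rad, from -1 to 1. In form: [[[x, y, z, roll], ...]]. A call has 1 to 12 rows; each row is the pose to reach, as a shift and turn from the pose commanded when the call began, along the tool's axes at that moment; what a row does not reach only later rows make up. A row lasts 1/12 s, in which the tool goes at most 41.7 mm and 7.16 degrees, less where a joint would pass 70% of its speed; a pose out of reach is approached as far as the arm can. A call with a number of a shift or a turn outside -1 to 1 is refused whole. A call with a gripper value outside its range is refused whole. "gripper" is the opening in per cent of the stroke, from 0 (shut) to 100 (fully open), set as the call begins (left out, the last holds). The fingers move at their own pace and stop on an object; "force" is the grip in N (left out, the last holds). Time passes only in rows, so rows that repeat a pose let the fingers close. It gives the time, the measured TCP pose, the force, the opening and the grip force at its end, in the units of the state.
- ctrl.get_obs(): the state, without advancing time (a new reading comes with each control period).
- ctrl.get_image(name): name is "side" or "top"; returns the picture (384x512x3 uint8, blue, green, red); there is no depth.
- ctrl.camera_params(name): a dict with "camera_matrix" (3x3 intrinsics, pixels), "k1" (the pictures are not rectified: a ray, as slopes to the right and down, at radius r is drawn at 1 + k1 r^2 times it, then the intrinsics apply), "origin" and "rotation" of the camera in the world. Camera axes: x right, y down, z forward; pixel columns grow to the right and rows downward; lengths in m; the calibration is good to about 2 mm. A picture is of the moment at which its call begins. camera_params takes no time and is no camera call.
- ctrl.finish_job(): hands the job in; it is judged then, once.
The state is a dict: "t": time; "joint_positions": joint angles; "joint_vel": joint speeds; "joint_efforts": joint torques, N m; "tcp_pos": TCP position; "eef_rot": TCP orientation; "wrist_force": force on the tool from outside, world axes, zero at the start; "wrist_torque": the same for the moment, N m; "grip_width": finger opening in m; "grasp_force": force on a finger pad.
Only numpy, scipy, OpenCV 4.12 (cv2) and the standard library are available. Lean on these libraries where they do the work, as an engineer would, in place of code of your own. Each camera call takes 0.05 s, during which the arm holds its last target. There are 200 camera calls.

## Task

Get the four loose steel setting rings ready for calibrating the bore gauge: lay them flat on the four round black pads of the white tray, one in the middle of each pad, in order of size, with the smallest on the pad nearest the bore gauge and the largest on the pad farthest from it. Set each ring down rather than dropping it, and leave the white sample jar standing where it is.

Things in the scene. Friction and masses are not known exactly. Their poses are not given: they have to be found in the camera images.
- ring_a_mid (a point): Smallest of four loose setting rings: a plain steel ring, outer diameter 24 mm, bore 7 mm, 11 mm thick, lying flat on a 2 mm thick blue-grey mat on the table. The point is the ring's centre, half-way up (5.5 mm above its underside); z is its axis, up. Both its faces are alike.
- ring_b_mid (a point): Second smallest of four loose setting rings: a plain steel ring, outer diameter 35 mm, bore 13 mm, 19 mm thick, lying flat on a 2 mm thick blue-grey mat on the table. The point is the ring's centre, half-way up (9.5 mm above its underside); z is its axis, up. Both its faces are alike.
- ring_c_mid (a point): Second largest of four loose setting rings: a plain steel ring, outer diameter 46 mm, bore 22 mm, 25 mm thick, lying flat on a 2 mm thick blue-grey mat on the table. The point is the ring's centre, half-way up (12.5 mm above its underside); z is its axis, up. Both its faces are alike.
- ring_d_mid (a point): Largest of four loose setting rings: a plain steel ring, outer diameter 60 mm, bore 34 mm, 32 mm thick, lying flat on a 2 mm thick blue-grey mat on the table. The point is the ring's centre, half-way up (16 mm above its underside); z is its axis, up. Both its faces are alike.
- pad_1: First of four equal round black rubber pads, diameter 72 mm, 2 mm thick, in a straight row, 95 mm from centre to centre, on a fixed white plastic tray (100 x 370 mm, rim 6 mm high) that lies on the mat. Origin: centre of the pad's underside, 5 mm above the table; its top, on which a ring lies, is 7 mm above the table and 1 mm below the top of the tray's rim. z up; y along the row; pad_1 is at the tray's +y end (the robot's left).
- pad_2: Second pad of the row, between pad_1 and pad_3; as pad_1 in all else.
- pad_3: Third pad of the row, between pad_2 and pad_4; as pad_1 in all else.
- pad_4: Fourth pad of the row, at the tray's -y end; as pad_1 in all else.
- bore_gauge: Bench bore gauge, fixed: dark granite base 240 mm (x) by 200 mm (y) with an upright steel measuring plug (top 123 mm above the table) and behind it a light grey readout box 140 mm high. It stands beyond one end of the tray, to the left or to the right; beyond the other end stands a closed wooden case, 160 x 200 x 74 mm, fixed too. Origin: centre of its underside, on the table; its front faces -x.
- jar: Closed off-white plastic sample jar, diameter 46 mm, 70 mm high, about 90 g, standing loose on the mat in line with the rings; not part of the job. Origin: centre of its underside.
Things that resemble listed ones, but are neither listed nor needed, are in the scene too. Leave any red look-alike of the part that bears ring_c_mid alone.

How it is judged:
At the end, for the whole second after the job is handed in: Each ring lies flat (within 0.1 rad) and at rest on a pad, its axis within 12 mm of the pad's centre: ring_a (smallest) on the pad at the bore gauge's end of the tray, then ring_b, ring_c and ring_d in turn, ring_d (largest) at the far end (((y of bore_gauge in the frame of pad_1 above 0 m and horizontal distance between ring_a_mid and pad_1 below 0.012 m and horizontal distance between ring_b_mid and pad_2 below 0.012 m and horizontal distance between ring_c_mid and pad_3 below 0.012 m and horizontal distance between ring_d_mid and pad_4 below 0.012 m) or (y of bore_gauge in the frame of pad_4 below 0 m and horizontal distance between ring_a_mid and pad_4 below 0.012 m and horizontal distance between ring_b_mid and pad_3 below 0.012 m and horizontal distance between ring_c_mid and pad_2 below 0.012 m and horizontal distance between ring_d_mid and pad_1 below 0.012 m)) and angle between the z axis of each of ring_a_mid, ring_b_mid, ring_c_mid, ring_d_mid and the z axis of pad_1, either way round below 0.1 rad and height (world z) of ring_a_mid below 0.0155 m and linear speed of each of ring_a, ring_b, ring_c, ring_d below 0.02 m/s and angular speed of each of ring_a, ring_b, ring_c, ring_d below 0.3 rad/s and height (world z) of ring_b_mid below 0.0195 m and height (world z) of ring_c_mid below 0.0225 m and height (world z) of ring_d_mid below 0.026 m); the robot touches nothing.
It fails at once if ring_a is dropped or flung: out of the fingers it moves faster than 0.7 m/s (a free fall of 25 mm) (linear speed of ring_a above 0.7 m/s and contact force between the fingers and ring_a below 0.05 N).
It fails at once if ring_b is dropped or flung: out of the fingers it moves faster than 0.7 m/s (a free fall of 25 mm) (linear speed of ring_b above 0.7 m/s and contact force between the fingers and ring_b below 0.05 N).
It fails at once if ring_c is dropped or flung: out of the fingers it moves faster than 0.7 m/s (a free fall of 25 mm) (linear speed of ring_c above 0.7 m/s and contact force between the fingers and ring_c below 0.05 N).
It fails at once if ring_d is dropped or flung: out of the fingers it moves faster than 0.7 m/s (a free fall of 25 mm) (linear speed of ring_d above 0.7 m/s and contact force between the fingers and ring_d below 0.05 N).
It fails at once if the sample jar is shifted by more than 20 mm or tipped (distance of jar from where it was at the start of the episode above 0.02 m or angle between jar's own z axis and vertical above 0.3 rad).
It also fails if it takes over 115 s, if anything falls off the work surface, if the arm or the gripper's body presses on something with over 40 N, if the wrist force passes 120 N, or if a joint passes its speed limit or range.

## Working session

There is one attempt and no reset: what is moved stays moved. The work goes in short steps, Python scripts to look and compute and a tool call to move; the robot and the scene stay as the last step left them, time stands still between calls to the robot, and variables do not carry over. Pictures are saved under pics/ and viewed, at most 14 in all, crops included, and the job is handed in when it is done.

Besides the shell and the picture viewer there is one more tool, called after "Call:" in YAML: its name, and indented under it one key for each argument. move_arm: Moves the arm, as the interface text tells. Its arguments: {"type":"object","properties":{"moves":{"type":"array","items":{"type":"array","items":{"type":"array","items":{"type":"number"}}}},"gripper":{"type":"number"},"force":{"type":"number"}},"required":["moves"]}

```bash
mkdir -p pics
cat > h.py <<'E'
import cv2,numpy as np
from station import ctrl
def ray(cam,u,v):
    p=ctrl.camera_params(cam);K=np.array(p["camera_matrix"]);R=np.array(p["rotation"]);o=np.array(p["origin"])
    d=np.linalg.solve(K,[u,v,1.])[:2];s=d.copy()
    for _ in range(20): s=d/(1+p["k1"]*(s@s))
    return o,R@np.array([s[0],s[1],1.])
def onz(cam,u,v,z):
    o,d=ray(cam,u,v);return o+d*(z-o[2])/d[2]
E
python3 - <<'E'
from h import *
for c in("side","top"):
    print(c,ctrl.camera_params(c)); cv2.imwrite(f"pics/{c}0.png",ctrl.get_image(c))
o=ctrl.get_obs();print({k:np.round(o[k],4) for k in("t","tcp_pos","eef_rot","grip_width","wrist_force")})
E
```

```text
side {'camera_matrix': array([[457.32740396,   0.        , 256.79117129],
       [  0.        , 457.32740396, 195.03658772],
       [  0.        ,   0.        ,   1.        ]]), 'k1': -0.06698152220206972, 'origin': array([0.34029147, 0.88234363, 0.85339426]), 'rotation': array([ 0.02988429, -0.07544562,  0.91118243, -0.40393251])}
top {'camera_matrix': array([[442.91658283,   0.        , 259.14532018],
       [  0.        , 442.91658283, 180.97491569],
       [  0.        ,   0.        ,   1.        ]]), 'k1': -0.12623779509903535, 'origin': array([4.06232913e-01, 8.14939511e-04, 1.20431763e+00]), 'rotation': array([ 0.03567764, -0.70086675,  0.7121935 , -0.01712678])}
{'t': np.float64(0.1), 'tcp_pos': array([ 0.141 , -0.6084,  0.2219]), 'eef_rot': array([-7.000e-04,  9.935e-01,  1.137e-01, -1.000e-04]), 'grip_width': np.float64(0.0878), 'wrist_force': array([ 0.3324,  0.2116, -0.2612])}
```

View pics/top0.png

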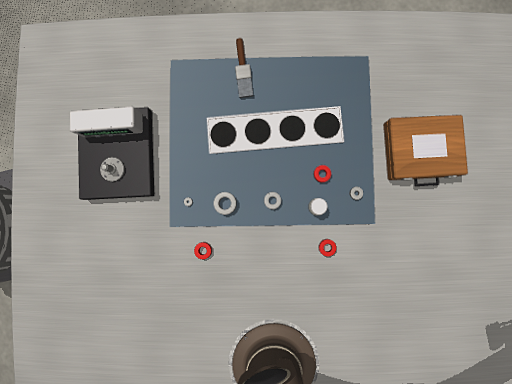

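View pics/side0.png

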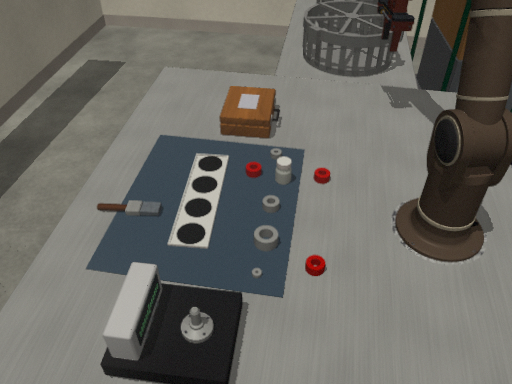

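The top view shows the gauge on the left (+y, ~(115,155)) and the tray pads at (223,134), (258,131), (292,128), (327,125). Things that could be taken for rings:
- Grey rings: (188,202) = a, (357,193) = b, (272,201) = c, (225,204) = d.
- Red look-alikes at (322,174), (203,251), (327,248): leave alone.
- White jar at (319,206).

Next I measure them, with one close crop to check.

```bash
cat > h.py <<'E'
import cv2,numpy as np
from scipy.spatial.transform import Rotation
from station import ctrl
def ray(cam,u,v):
    p=ctrl.camera_params(cam);K=np.array(p["camera_matrix"]);o=np.array(p["origin"])
    R=Rotation.from_quat(np.roll(p["rotation"],-1)).as_matrix()
    d=np.linalg.solve(K,[u,v,1.])[:2];s=d.copy()
    for _ in range(20): s=d/(1+p["k1"]*(s@s))
    return o,R@np.array([s[0],s[1],1.])
def onz(cam,u,v,z):
    o,d=ray(cam,u,v);return o+d*(z-o[2])/d[2]
E
python3 - <<'E'
from h import *
im=cv2.imread("pics/top0.png")
hsv=cv2.cvtColor(im,cv2.COLOR_BGR2HSV)
cv2.imwrite("pics/crop.png",cv2.resize(im[95:235,165:380],None,fx=3.5,fy=3.5,interpolation=cv2.INTER_CUBIC))
def comps(m,lo,hi):
    n,l,s,c=cv2.connectedComponentsWithStats(m.astype(np.uint8))
    for i in range(1,n):
        if lo<s[i,4]<hi: yield l==i,s[i],c[i]
roi=np.zeros(im.shape[:2],bool);roi[60:224,172:372]=1
S,V=hsv[...,1],hsv[...,2]
print("mat hsv",hsv[190,250])
for m,s,c in comps(roi&(V<50),300,1200): print("pad",s,c.round(1),onz("top",*c,.007).round(4))
# grey: low saturation
Z=[(188,202,.013),(357,193,.021),(272,201,.027),(225,204,.034),(319,206,.072)]
for m,s,c in comps(roi&(S<60)&(V>90),15,900):
    z=min(Z,key=lambda q:np.hypot(q[0]-c[0],q[1]-c[1]))
    cn=max(cv2.findContours(m.astype(np.uint8),0,2)[0],key=len)
    (u,v),r=cv2.minEnclosingCircle(cn); p=onz("top",u,v,z[2]);q=onz("top",u+r,v,z[2])
    print("grey",s,c.round(1),np.round((u,v),1),p.round(4),"diam",2*np.linalg.norm(p-q).round(4))
for m,s,c in comps((S>150)&((hsv[...,0]<8)|(hsv[...,0]>172))&(np.indices(S.shape)[0]>150),60,900): print("red",s,c.round(1),onz("top",*c,.02).round(4))
E
```

```text
mat hsv [103  49 120]
pad [314 113  26  25 485] [326.5 124.8] [ 0.6474 -0.1554  0.007 ]
pad [280 116  25  25 483] [291.9 127.9] [ 0.6404 -0.0602  0.007 ]
pad [245 119  25  25 480] [257.2 130.7] [0.6342 0.0348 0.007 ]
pad [211 122  25  25 482] [222.8 133.8] [0.6277 0.1295 0.007 ]
grey [368  60   4  75 159] [370.2  87. ] [369.5  97. ] [ 0.7202 -0.2741  0.021 ] diam 0.2062
red [314 165  17  17 183] [322.  173.3] [ 0.5128 -0.1378  0.02  ]
red [319 239  17  17 176] [327.2 247.3] [ 0.3154 -0.1469  0.02  ]
red [194 242  17  18 178] [202.2 250.4] [0.3115 0.1863 0.02  ]
```

View pics/crop.png

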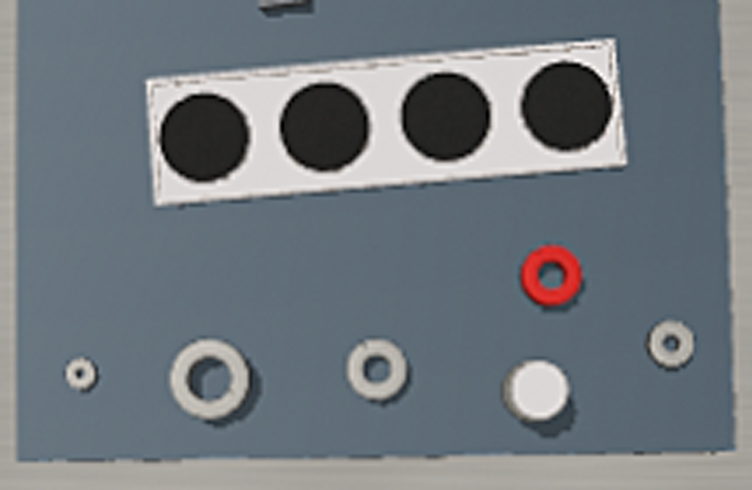

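The crop confirms it: the grey rings run a, d, c, (jar), b from left to right. The red one sits apart at crop (552,275). The mat's saturation is too close to my threshold, so I'll tighten the mask.

Run:
```python
from h import *
im=cv2.imread("pics/top0.png");hsv=cv2.cvtColor(im,cv2.COLOR_BGR2HSV);S,V=hsv[...,1],hsv[...,2]
roi=np.zeros(S.shape,bool);roi[155:223,174:370]=1
m=(roi&(S<32)&(V>110)).astype(np.uint8)
Z=[("a",188,202,.013),("b",357,193,.021),("c",272,201,.027),("d",225,204,.034),("jar",319,206,.072)]
for cn in cv2.findContours(m,0,2)[0]:
    if len(cn)<5: continue
    (u,v),r=cv2.minEnclosingCircle(cn);n,_,_,z=min(Z,key=lambda q:np.hypot(q[1]-u,q[2]-v))
    M=np.zeros_like(m);cv2.drawContours(M,[cn],0,1,-1);y,x=np.nonzero(M)
    p=onz("top",x.mean(),y.mean(),z);q=onz("top",x.mean()+1,y.mean(),z)
    print(n,np.round((x.mean(),y.mean()),1),p.round(4),"diam",round(2*np.sqrt(len(x)/np.pi)*np.linalg.norm(p-q),4),"enc",onz("top",u,v,z).round(4))
o=ctrl.get_obs();R=Rotation.from_quat(np.roll(o["eef_rot"],-1)).as_matrix();print(R.round(3))
```

```text
jar [318. 206.] [ 0.4248 -0.1193  0.072 ] diam 0.0459 enc [ 0.4246 -0.1193  0.072 ]
a [187.3 201.3] [0.4437 0.227  0.013 ] diam 0.0242 enc [0.4434 0.2278 0.013 ]
c [272. 200.] [ 0.4434 -0.0024  0.027 ] diam 0.0466 enc [ 0.4439 -0.0023  0.027 ]
d [224.1 202.8] [0.4377 0.1247 0.034 ] diam 0.061 enc [0.4378 0.1247 0.034 ]
b [356.4 192.6] [ 0.4594 -0.2287  0.021 ] diam 0.0351 enc [ 0.4597 -0.2289  0.021 ]
[[ 0.974  0.226 -0.   ]
 [ 0.226 -0.974  0.001]
 [-0.    -0.001 -1.   ]]
```

Call:
move_arm:
  moves:
    - [[0.975,-0.663,0,0.145],[0.975,-0.663,0,0.145],[0.975,-0.663,0,0.145],[0.975,-0.663,0,0.145],[0.975,-0.663,0,0.145],[0.975,-0.663,0,0.145],[0.975,-0.663,0,0.145]]
  gripper: 100

```text
t: 0.68
tcp_pos: [0.2612, -0.4789, 0.2227]
eef_rot: [0.0, 1.0, 0.001, -0.0]
wrist_force: [-0.7, -0.1, -0.3]
grip_width: 0.0879
grasp_force: 0.0
```

Call:
move_arm:
  moves:
    - [[0.667,-0.867,0.533,0],[0.667,-0.867,0.533,0],[0.667,-0.867,0.533,0],[0.667,-0.867,0.533,0],[0.667,-0.867,0.533,0],[0.667,-0.867,0.533,0]]

```text
t: 1.18
tcp_pos: [0.3618, -0.3465, 0.1407]
eef_rot: [-0.001, 1.0, 0.002, -0.001]
wrist_force: [-0.5, 0.2, 0.2]
grip_width: 0.0875
grasp_force: 0.0
```

Call:
move_arm:
  moves:
    - [[0.653,-0.8,0.333,0],[0.653,-0.8,0.333,0],[0.653,-0.8,0.333,0],[0.653,-0.8,0.333,0],[0.653,-0.8,0.333,0],[0.653,-0.8,0.333,0]]

```text
t: 1.68
tcp_pos: [0.4594, -0.2295, 0.0922]
eef_rot: [-0.0, 1.0, 0.001, -0.001]
wrist_force: [-0.5, -0.8, 0.5]
grip_width: 0.0878
grasp_force: 0.0
```

Call:
move_arm:
  moves:
    - [[0,0,0.3,0],[0,0,0.45,0],[0,0,0.57,0],[0,0,0.57,0],[0,0,0.57,0]]

```text
t: 2.1
tcp_pos: [0.4577, -0.2315, 0.0071]
eef_rot: [0.0, 1.0, -0.002, -0.001]
wrist_force: [-0.3, 0.0, 0.1]
grip_width: 0.088
grasp_force: 0.0
```

Call:
move_arm:
  moves:
    - [[0,0,0,0],[0,0,0,0],[0,0,0,0],[0,0,0,0],[0,0,0,0],[0,0,0,0],[0,0,0,0],[0,0,0,0],[0,0,0,0],[0,0,0,0],[0,0,0,0],[0,0,0,0]]
  gripper: 20
  force: 25

```text
t: 3.1
tcp_pos: [0.4592, -0.2288, 0.0073]
eef_rot: [-0.0, 1.0, 0.0, -0.0]
wrist_force: [-0.6, 0.1, 1.3]
grip_width: 0.0336
grasp_force: 25.0
```

Call:
move_arm:
  moves:
    - [[0,0,-0.1,0],[0,0,-0.3,0],[0,0,-0.55,0],[0,0,-0.8,0],[0,0,-0.8,0],[0,0,-0.8,0]]

```text
t: 3.6
tcp_pos: [0.4603, -0.2295, 0.1291]
eef_rot: [0.001, 1.0, -0.0, 0.002]
wrist_force: [-0.8, -1.0, -1.3]
grip_width: 0.0337
grasp_force: 25.0
```

Run:
```python
from h import *
im=ctrl.get_image("side");cv2.imwrite("pics/s1.png",cv2.resize(im[40:240,180:380],None,fx=3,fy=3,interpolation=cv2.INTER_CUBIC))
o=ctrl.get_obs();print(o["grip_width"],o["tcp_pos"],o["wrist_force"])
```

```text
0.033456546122545554 [ 0.45910023 -0.22905415  0.12742155] [-0.1915812  -0.04940241 -1.0549885 ]
```

View pics/s1.png

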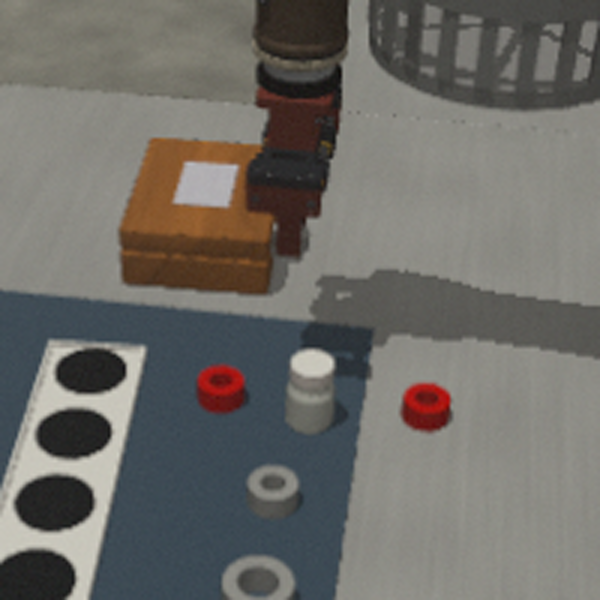

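The picture shows ring b gone from the mat and the gripper holding it. The jar (crop 310,390) and the red ring are unmoved. On to pad 2.

Call:
move_arm:
  moves:
    - [[0.6,-0.88,0,0],[0.6,-0.88,0,0],[0.6,-0.88,0,0],[0.6,-0.88,0,0],[0.6,-0.88,0,0],[0.6,-0.88,0,0]]

```text
t: 4.15
tcp_pos: [0.5487, -0.0941, 0.1249]
eef_rot: [-0.001, 1.0, 0.002, -0.002]
wrist_force: [0.5, -0.9, -1.4]
grip_width: 0.0335
grasp_force: 25.0
```

Call:
move_arm:
  moves:
    - [[0.567,-0.88,0.4,0],[0.567,-0.88,0.4,0],[0.567,-0.88,0.4,0],[0.567,-0.88,0.4,0],[0.567,-0.88,0.4,0],[0.567,-0.88,0.4,0],[0.567,-0.88,0.4,0],[0.567,-0.88,0.4,0]]

```text
t: 4.82
tcp_pos: [0.6333, 0.0322, 0.0668]
eef_rot: [0.001, 1.0, -0.001, -0.001]
wrist_force: [-1.0, -0.5, -1.6]
grip_width: 0.0334
grasp_force: 25.0
```

Call:
move_arm:
  moves:
    - [[0,0,0.15,0],[0,0,0.28,0],[0,0,0.33,0],[0,0,0.35,0],[0,0,0.36,0],[0,0,0.36,0],[0,0,0.36,0]]

```text
t: 5.4
tcp_pos: [0.6349, 0.0348, 0.0144]
eef_rot: [-0.0, 1.0, -0.0, 0.001]
wrist_force: [-0.1, 0.8, -1.1]
grip_width: 0.0334
grasp_force: 25.0
```

Call:
move_arm:
  moves:
    - [[0,0,0,0],[0,0,0,0],[0,0,0,0],[0,0,0,0],[0,0,0,0],[0,0,0,0]]
  gripper: 62

```text
t: 5.9
tcp_pos: [0.6342, 0.0351, 0.0133]
eef_rot: [0.0, 1.0, 0.0, 0.0]
wrist_force: [-0.4, 0.3, 0.2]
grip_width: 0.0545
grasp_force: 0.0
```

Call:
move_arm:
  moves:
    - [[0,0,-0.3,0],[0,0,-0.55,0],[0,0,-0.65,0],[-0.9,0.25,-0.65,0],[-0.9,0.25,-0.65,0],[-0.9,0.25,-0.65,0],[-0.9,0.25,-0.65,0],[-0.9,0.25,-0.65,0],[-0.9,0.25,-0.65,0]]
  gripper: 100

```text
t: 6.65
tcp_pos: [0.4994, -0.0027, 0.1114]
eef_rot: [0.0, 1.0, -0.0, 0.001]
wrist_force: [1.9, -0.7, 0.6]
grip_width: 0.0879
grasp_force: 0.0
```

Call:
move_arm:
  moves:
    - [[-0.37,0,0.3,0],[-0.37,0,0.3,0],[-0.37,0,0.3,0],[-0.37,0,0.3,0],[-0.37,0,0.3,0]]

```text
t: 7.07
tcp_pos: [0.4459, -0.0017, 0.0661]
eef_rot: [-0.0, 1.0, 0.0, 0.001]
wrist_force: [0.1, 0.3, 1.3]
grip_width: 0.0876
grasp_force: 0.0
```

Call:
move_arm:
  moves:
    - [[0,0,0.2,0],[0,0,0.32,0],[0,0,0.39,0],[0,0,0.39,0],[0,0,0.39,0]]

```text
t: 7.48
tcp_pos: [0.4452, -0.002, 0.0074]
eef_rot: [-0.0, 1.0, 0.0, 0.0]
wrist_force: [0.2, -1.4, 0.3]
grip_width: 0.0879
grasp_force: 0.0
```

Call:
move_arm:
  moves:
    - [[0,0,0,0],[0,0,0,0],[0,0,0,0],[0,0,0,0],[0,0,0,0],[0,0,0,0],[0,0,0,0],[0,0,0,0],[0,0,0,0],[0,0,0,0]]
  gripper: 30
  force: 30

```text
t: 8.32
tcp_pos: [0.4438, -0.0025, 0.0074]
eef_rot: [0.0, 1.0, -0.0, 0.0]
wrist_force: [-0.7, 0.6, 4.6]
grip_width: 0.0445
grasp_force: 30.0
```

Call:
move_arm:
  moves:
    - [[0,0,-0.1,0],[0,0,-0.3,0],[0,0,-0.5,0],[0,0,-0.7,0],[0,0,-0.8,0],[0,0,-0.8,0]]

```text
t: 8.82
tcp_pos: [0.4455, -0.0023, 0.13]
eef_rot: [0.0, 1.0, -0.0, 0.003]
wrist_force: [0.6, -1.0, -3.0]
grip_width: 0.0446
grasp_force: 30.0
```

Call:
move_arm:
  moves:
    - [[0.667,0.2,0,0],[0.667,0.2,0,0],[0.667,0.2,0,0],[0.667,0.2,0,0],[0.667,0.2,0,0]]

```text
t: 9.23
tcp_pos: [0.5432, -0.0326, 0.1248]
eef_rot: [-0.0, 1.0, -0.0, -0.002]
wrist_force: [-1.4, 0.1, -2.3]
grip_width: 0.0443
grasp_force: 30.0
```

Call:
move_arm:
  moves:
    - [[0.647,0.187,0.2,0],[0.647,0.187,0.2,0],[0.647,0.187,0.4,0],[0.647,0.187,0.4,0],[0.647,0.187,0.4,0],[0.647,0.187,0.4,0],[0.647,0.187,0.4,0]]

```text
t: 9.82
tcp_pos: [0.6403, -0.0596, 0.0687]
eef_rot: [-0.0, 1.0, 0.001, 0.001]
wrist_force: [0.5, -0.4, -2.5]
grip_width: 0.0447
grasp_force: 30.0
```

Call:
move_arm:
  moves:
    - [[0,0,0.15,0],[0,0,0.28,0],[0,0,0.33,0],[0,0,0.35,0],[0,0,0.36,0],[0,0,0.36,0],[0,0,0.36,0],[0,0,0.36,0]]

```text
t: 10.48
tcp_pos: [0.6415, -0.0605, 0.0144]
eef_rot: [0.0, 1.0, -0.0, 0.001]
wrist_force: [-0.2, -0.4, -2.4]
grip_width: 0.0448
grasp_force: 30.0
```

Call:
move_arm:
  moves:
    - [[0,0,0,0],[0,0,0,0],[0,0,0,0],[0,0,0,0],[0,0,0,0],[0,0,0,0]]
  gripper: 72

```text
t: 10.98
tcp_pos: [0.6409, -0.0604, 0.0133]
eef_rot: [0.0, 1.0, 0.0, 0.0]
wrist_force: [-0.1, 0.4, 0.7]
grip_width: 0.0631
grasp_force: 0.0
```

Call:
move_arm:
  moves:
    - [[0,0,-0.3,0],[0,0,-0.55,0],[0,0,-0.65,0],[-0.667,-0.933,-0.65,0],[-0.667,-0.933,-0.65,0],[-0.667,-0.933,-0.65,0],[-0.667,-0.933,-0.65,0],[-0.667,-0.933,-0.65,0],[-0.667,-0.933,-0.65,0]]
  gripper: 60

```text
t: 11.73
tcp_pos: [0.5393, 0.0826, 0.1112]
eef_rot: [-0.0, 1.0, 0.003, 0.0]
wrist_force: [1.5, 0.4, 0.1]
grip_width: 0.0527
grasp_force: 0.0
```

Call:
move_arm:
  moves:
    - [[-0.647,-0.983,0,0],[-0.647,-0.983,0,0],[-0.647,-0.983,0,0],[-0.647,-0.983,0.3,0],[-0.647,-0.983,0.3,0],[-0.647,-0.983,0.3,0],[-0.647,-0.983,0.3,0],[-0.647,-0.983,0.3,0]]

```text
t: 12.4
tcp_pos: [0.4454, 0.2256, 0.066]
eef_rot: [0.0, 1.0, -0.001, 0.0]
wrist_force: [-0.6, 0.1, -0.2]
grip_width: 0.0526
grasp_force: 0.0
```

Run:
```python
from h import *
im=ctrl.get_image("side");cv2.imwrite("pics/s2.png",cv2.resize(im[120:320,100:350],None,fx=3,fy=3,interpolation=cv2.INTER_CUBIC))
o=ctrl.get_obs();print(o["t"],o["grip_width"],o["tcp_pos"],o["wrist_force"])
```

```text
12.45 0.05226359641137068 [0.4455869  0.22546363 0.06622684] [ 0.01542842  0.27390372 -0.07013857]
```

View pics/s2.png

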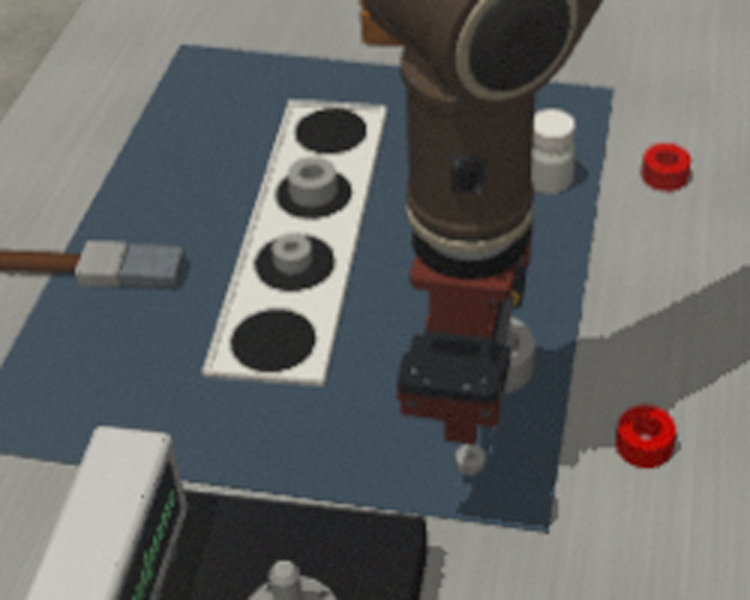

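Rings c and b sit flat and centred on their pads (crop (312,180) and (292,255)). Ring a is seen at (470,458) just beneath the fingers. Lowering now.

Call:
move_arm:
  moves:
    - [[-0.007,-0.007,0.2,0],[-0.007,-0.007,0.32,0],[-0.007,-0.007,0.38,0],[-0.007,-0.007,0.403,0],[-0.007,-0.007,0.403,0],[-0.007,-0.007,0.403,0]]

```text
t: 12.95
tcp_pos: [0.4436, 0.2279, 0.0061]
eef_rot: [-0.0, 1.0, -0.0, 0.001]
wrist_force: [0.1, -0.2, -0.3]
grip_width: 0.0528
grasp_force: 0.0
```

Call:
move_arm:
  moves:
    - [[0,0,0,0],[0,0,0,0],[0,0,0,0],[0,0,0,0],[0,0,0,0],[0,0,0,0],[0,0,0,0],[0,0,0,0],[0,0,0,0],[0,0,0,0]]
  gripper: 12
  force: 15

```text
t: 13.78
tcp_pos: [0.4428, 0.2281, 0.0056]
eef_rot: [-0.0, 1.0, 0.0, 0.0]
wrist_force: [-1.3, -0.2, 6.1]
grip_width: 0.0235
grasp_force: 15.0
```

Call:
move_arm:
  moves:
    - [[0,0,-0.1,0],[0,0,-0.3,0],[0,0,-0.5,0],[0,0,-0.7,0],[0,0,-0.8,0],[0,0,-0.8,0]]

```text
t: 14.28
tcp_pos: [0.4443, 0.2291, 0.1286]
eef_rot: [-0.001, 1.0, -0.0, 0.003]
wrist_force: [0.3, -0.7, -1.0]
grip_width: 0.0235
grasp_force: 15.0
```

Call:
move_arm:
  moves:
    - [[0.6,0.32,0,0],[0.6,0.32,0,0],[0.6,0.32,0,0],[0.6,0.32,0,0],[0.6,0.32,0,0]]

```text
t: 14.7
tcp_pos: [0.5324, 0.179, 0.1237]
eef_rot: [0.0, 1.0, -0.001, -0.001]
wrist_force: [0.3, 0.5, -0.4]
grip_width: 0.0235
grasp_force: 15.0
```

Call:
move_arm:
  moves:
    - [[0.633,0.333,0.2,0],[0.633,0.333,0.2,0],[0.633,0.333,0.4,0],[0.633,0.333,0.4,0],[0.633,0.333,0.4,0],[0.633,0.333,0.4,0],[0.633,0.333,0.4,0]]

```text
t: 15.28
tcp_pos: [0.6265, 0.1325, 0.0664]
eef_rot: [-0.001, 1.0, 0.001, 0.0]
wrist_force: [1.5, -0.2, -0.1]
grip_width: 0.0234
grasp_force: 15.0
```

Call:
move_arm:
  moves:
    - [[0,0,0.15,0],[0,0,0.28,0],[0,0,0.33,0],[0,0,0.35,0],[0,0,0.36,0],[0,0,0.36,0],[0,0,0.36,0],[0,0,0.36,0]]

```text
t: 15.95
tcp_pos: [0.6282, 0.1303, 0.0124]
eef_rot: [-0.0, 1.0, 0.0, 0.001]
wrist_force: [0.0, -0.4, 0.1]
grip_width: 0.0234
grasp_force: 15.0
```

Call:
move_arm:
  moves:
    - [[0,0,0,0],[0,0,0,0],[0,0,0,0],[0,0,0,0],[0,0,0,0],[0,0,0,0]]
  gripper: 48

```text
t: 16.45
tcp_pos: [0.6276, 0.1301, 0.0112]
eef_rot: [0.0, 1.0, 0.0, -0.0]
wrist_force: [-1.1, -0.7, 0.2]
grip_width: 0.0421
grasp_force: 0.0
```

Call:
move_arm:
  moves:
    - [[0,0,-0.3,0],[0,0,-0.55,0],[0,0,-0.65,0],[-0.9,0.033,-0.65,0],[-0.9,0.033,-0.65,0],[-0.9,0.033,-0.65,0],[-0.9,0.033,-0.65,0],[-0.9,0.033,-0.65,0],[-0.9,0.033,-0.65,0]]
  gripper: 100

```text
t: 17.2
tcp_pos: [0.4933, 0.1252, 0.1095]
eef_rot: [-0.0, 1.0, 0.0, 0.001]
wrist_force: [0.5, 0.3, 0.1]
grip_width: 0.0876
grasp_force: 0.0
```

Call:
move_arm:
  moves:
    - [[-0.367,0,0.2,0],[-0.367,0,0.2,0],[-0.367,0,0.2,0],[-0.367,0,0.2,0],[-0.367,0,0.2,0],[-0.367,0,0.2,0],[-0.367,0,0.2,0]]

```text
t: 17.78
tcp_pos: [0.4392, 0.1254, 0.0792]
eef_rot: [-0.0, 1.0, -0.0, 0.001]
wrist_force: [-0.2, -0.1, 0.5]
grip_width: 0.0881
grasp_force: 0.0
```

Call:
move_arm:
  moves:
    - [[-0.007,0,0.2,0],[-0.007,0,0.35,0],[-0.007,0,0.44,0],[-0.007,0,0.467,0],[-0.007,0,0.467,0],[-0.007,0,0.467,0]]

```text
t: 18.28
tcp_pos: [0.4371, 0.1253, 0.0092]
eef_rot: [-0.0, 1.0, -0.0, 0.0]
wrist_force: [-0.3, -0.6, -0.2]
grip_width: 0.0875
grasp_force: 0.0
```

Call:
move_arm:
  moves:
    - [[0,0,0,0],[0,0,0,0],[0,0,0,0],[0,0,0,0],[0,0,0,0],[0,0,0,0],[0,0,0,0],[0,0,0,0],[0,0,0,0]]
  gripper: 45
  force: 40

```text
t: 19.03
tcp_pos: [0.4368, 0.1249, 0.0092]
eef_rot: [0.0, 1.0, 0.0, 0.0]
wrist_force: [-0.7, -1.6, 6.7]
grip_width: 0.0594
grasp_force: 40.0
```

Call:
move_arm:
  moves:
    - [[0,0,-0.1,0],[0,0,-0.25,0],[0,0,-0.4,0],[0,0,-0.6,0],[0,0,-0.8,0],[0,0,-0.8,0]]

```text
t: 19.53
tcp_pos: [0.4388, 0.1261, 0.1331]
eef_rot: [-0.001, 1.0, -0.0, 0.003]
wrist_force: [0.4, 0.9, -4.1]
grip_width: 0.0599
grasp_force: 40.0
```

Call:
move_arm:
  moves:
    - [[0.7,0.933,0,0],[0.7,0.933,0,0],[0.7,0.933,0,0],[0.7,0.933,0,0],[0.7,0.933,0,0],[0.7,0.933,0,0]]

```text
t: 20.03
tcp_pos: [0.5421, -0.019, 0.1268]
eef_rot: [0.001, 1.0, -0.003, -0.001]
wrist_force: [-0.1, 0.7, -4.4]
grip_width: 0.0596
grasp_force: 40.0
```

Call:
move_arm:
  moves:
    - [[0.703,0.937,0,0],[0.703,0.937,0,0],[0.703,0.937,0,0],[0.703,0.937,0,0],[0.703,0.937,0,0],[0.703,0.937,0.2,0],[0.703,0.937,0.4,0],[0.703,0.937,0.4,0],[0.703,0.937,0.4,0]]

```text
t: 20.78
tcp_pos: [0.6445, -0.1538, 0.066]
eef_rot: [-0.001, 1.0, 0.001, -0.003]
wrist_force: [0.2, 0.1, -3.8]
grip_width: 0.0599
grasp_force: 40.0
```

Call:
move_arm:
  moves:
    - [[0,0,0.15,0],[0,0,0.28,0],[0,0,0.33,0],[0,0,0.35,0],[0,0,0.36,0],[0,0,0.36,0],[0,0,0.36,0],[0,0,0.36,0]]

```text
t: 21.45
tcp_pos: [0.6477, -0.1555, 0.0161]
eef_rot: [0.0, 1.0, -0.0, 0.001]
wrist_force: [-0.6, 0.3, -4.3]
grip_width: 0.0597
grasp_force: 40.0
```

Call:
move_arm:
  moves:
    - [[0,0,0.007,0],[0,0,0.007,0],[0,0,0.007,0]]

```text
t: 21.7
tcp_pos: [0.6474, -0.1555, 0.0143]
eef_rot: [0.0, 1.0, -0.0, 0.001]
wrist_force: [-0.3, -0.4, -1.7]
grip_width: 0.0595
grasp_force: 40.0
```

Call:
move_arm:
  moves:
    - [[0,0,0,0],[0,0,0,0],[0,0,0,0],[0,0,0,0],[0,0,0,0],[0,0,0,0]]
  gripper: 88

```text
t: 22.2
tcp_pos: [0.647, -0.1554, 0.0138]
eef_rot: [0.0, 1.0, 0.0, 0.0]
wrist_force: [0.1, 0.1, -0.1]
grip_width: 0.0773
grasp_force: 0.0
```

Call:
move_arm:
  moves:
    - [[0,0,-0.3,0],[0,0,-0.6,0],[0,0,-0.9,0],[0,0,-0.9,0],[-0.9,0.9,-0.9,0],[-0.9,0.9,-0.9,0],[-0.9,0.9,-0.9,0],[-0.9,0.9,-0.9,0],[-0.9,0.9,-0.9,0],[-0.9,0.9,-0.9,0],[-0.9,0.9,-0.9,0]]

```text
t: 23.12
tcp_pos: [0.511, -0.292, 0.149]
eef_rot: [0.0, 1.0, -0.002, 0.0]
wrist_force: [0.7, 0.9, 0.1]
grip_width: 0.0778
grasp_force: 0.0
```

Call:
move_arm:
  moves:
    - [[-0.9,0.9,0,0],[-0.9,0.9,0,0],[-0.9,0.9,0,0],[-0.9,0.9,0,0],[-0.9,0.9,0,0],[-0.9,0.9,0,0]]

```text
t: 23.62
tcp_pos: [0.3734, -0.4293, 0.1487]
eef_rot: [0.001, 1.0, -0.003, -0.001]
wrist_force: [-0.2, -0.6, 0.3]
grip_width: 0.0773
grasp_force: 0.0
```

Run:
```python
from h import *
im=ctrl.get_image("top");cv2.imwrite("pics/top9.png",cv2.resize(im[95:235,165:380],None,fx=3.5,fy=3.5,interpolation=cv2.INTER_CUBIC))
o=ctrl.get_obs();print(o["t"],o["tcp_pos"])
hsv=cv2.cvtColor(im,cv2.COLOR_BGR2HSV);V=hsv[...,2]
pads=[(.6277,.1295,.018),(.6342,.0348,.026),(.6404,-.0602,.032),(.6474,-.1554,.039)];px=[(222.8,133.8),(257.2,130.7),(291.9,127.9),(326.5,124.8)]
yy,xx=np.indices(V.shape)
for (X,Y,z),(u,v) in zip(pads,px):
    m=((V>90)&(np.hypot(xx-u,yy-v)<12.5)).astype(np.uint8)
    cn=max(cv2.findContours(m,0,2)[0],key=cv2.contourArea);(a,b),r=cv2.minEnclosingCircle(cn)
    p=onz("top",a,b,z);print(np.round(p[:2]-[X,Y],4),round(r,1))
```

```text
23.6667 [ 0.37609429 -0.42681591  0.14864809]
[0.0002 0.0009] 4.5
[ 0.0011 -0.0005] 6.5
[ 0.0001 -0.0003] 8.6
[-0.0013  0.0008] 11.1
```

View pics/top9.png

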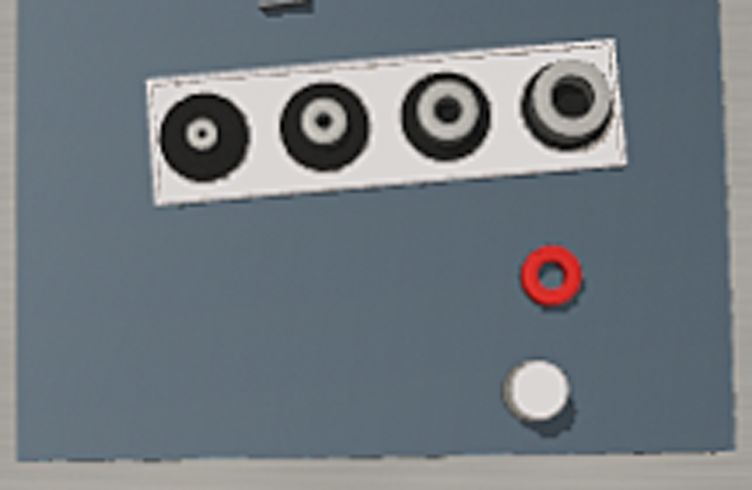

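All four rings are flat and in order a, b, c, d from the gauge end (crop x 203, 323, 447, 567), within 2 mm of the pad centres. The jar (538,390) and the red ring haven't moved.

```bash
python3 -c "
from station import ctrl
print(ctrl.finish_job())"
```

```text
the job is handed in; nothing more can be done
None
```

The four rings lie flat on the pads in order of size, smallest at the bore gauge, each within about 2 mm of its pad's centre; the jar was not moved, and the job was handed in at about 24 s, though the hand-in returned no verdict.

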